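# Carry a reference plate to the balance on a lifter

## Robot

A 6-joint arm with a two-finger parallel gripper is mounted at the origin on the work surface. World frame = base frame: x ahead of the robot, y to its left, z up, the work surface at z = 0. Lengths are in m, angles in rad, forces in N, time in s.
With the tool pointing down it reaches from about 0.375 to 0.975 m from the base axis. Payload 3.8 kg.
Tool frame: the origin (TCP) lies at the very end of the fingers, on their centre line; the grasp point (between the pads) lies 19 mm behind it; z points along the fingers, y is the direction in which the jaws open and shut (so a half turn about z gives the same grasp; the last joint's range is limited). The gripper opens to 85 mm and grips with 20 to 120 N. Pads are 22 mm wide; open, the fingers measure 114 mm over their backs; the gripper's body (76 mm by 85 mm) begins 54 mm behind the grasp point. The pads swing forward as they close: fully open they stand 13 mm farther back than shut.
Start: joints at [1.258, 0.264, 1.604, -0, 1.274, -0.037], TCP at [0.184, 0.649, 0.231] pointing down, gripper open.
Joint ranges: [-2.63, 2.63], [-0.94, 2.18], [0.31, 2.57], [-1.31, 4.45], [0, 2.66], [-2.55, 2.55]. Speed limits (rad/s): [2.57, 2.57, 3.14, 3.14, 3.14, 3.14].

## Interface

Orientations are given as a rotation vector (axis times angle).
In Python, from workcell import status, read_camera, camera_info, order gives the robot as it stands.
- The arm moves only by the tool move_arm, never from a script. Its argument "deltas" is a list of rows, each a list of 3 entries, a list of its own where there are three numbers: the turn, a rotation vector about the world's x, y, z as a fraction of full scale, then the shift along the world's x, y, z as a fraction of full scale, then the closure, from -1 (fully open) to 1 (shut), so that 0 is half open. A call has 1 to 20 rows; each row is the pose to reach, as a shift and turn from the pose commanded when the call began; what a row does not reach only later rows make up. Full scale, the value 1, is 0.1 m for a shift and pi/2 rad for a turn. A row lasts 1/8 s, in which the tool goes at most 62.5 mm and 10.7 degrees, less where a joint would pass 70% of its speed; a pose out of reach is approached as far as the arm can. A call with a number of a shift or a turn outside -1 to 1 is refused whole. A call with a gripper value outside its range is refused whole. The fingers move at their own pace and stop on an object; "grip_force" is the grip in N (left out, the last holds). Time passes only in rows, so rows that repeat a pose let the fingers close. It gives the time, the measured TCP pose, the force and the opening at its end, in the units of the state.
- status.read_state(): the state, without advancing time (a new reading comes with each control period).
- read_camera(name): name is "scene" or "top" or "wrist"; returns (picture, depth): 480x640x3 uint8, red, green, blue; 480x640 float32, m along the optical axis (not along the pixel's ray), 0 where there is no reading.
- camera_info(name): a dict with "K" (3x3 intrinsics, pixels), "D" ([k1, k2, p1, p2, k3] as OpenCV has them; the pictures are not rectified), "R" (3x3) and "t" (3): a world point X has camera coordinates R X + t. Camera axes: x right, y down, z forward; pixel columns grow to the right and rows downward; lengths in m; the calibration is good to about 2 mm. A picture is of the moment at which its call begins: read the wrist's pose just before it. camera_info takes no time and is no camera call; for the wrist camera it gives the pose at the moment of the call.
- order.finish_job(): hands the job in, once; it reports no verdict.
The state is a dict: "time": time; "q": joint angles; "joint_vel": joint speeds; "joint_torque": joint torques, N m; "tool_pos": TCP position; "tcp_rot": TCP orientation; "wrist_force": force on the tool from outside, world axes, zero at the start; "torque": the same for the moment, N m; "width": opening from 0.0 (shut) to 1.0 (fully open).
Only numpy, scipy, OpenCV 4.12 (cv2) and the standard library are available. Lean on these libraries where they do the work, as an engineer would, in place of code of your own. Each camera call takes 0.05 s, during which the arm holds its last target. There are 200 camera calls.

## Task

Weigh the white ceramic reference plate: slide the blade of the plate lifter under it through the channel between the granite block's bars, lift it off, carry it over level and set it down gently on the two bars of the balance, centred and square to them. Then draw the lifter out and lay it flat on the bench. The gripper must not touch the plate itself, and leave everything else on the bench where it is.

Things in the scene. Friction and masses are not known exactly. Their poses are not given: they have to be found in the camera images.
- plate: white ceramic reference plate, 100 x 100 x 8 mm, about 0.22 kg, loose; origin at the centre of its underside, x and y along its edges, z up. It starts lying on the granite block's two bars.
- lifter: plate lifter, loose, 0.2 kg, lying flat on the bench: a steel blade 3 mm thick, 56 mm wide, 160 mm long, with a square upright black grip (28 x 28 mm, top 78 mm above the blade's underside) near its rear end. Origin on the blade's underside straight below the grip's centre; x points along the blade to its tip at x = +145 mm (rear end at -15 mm), z up.
- block_bars (a point): point midway between the block's two parallel steel bars, level with their tops, 60 mm above the bench, in the block's axes. The bars (8 mm wide, 15 mm high, 110 mm long) run along y at x = -42 and +42 mm; between them a channel 76 mm wide and 15 mm high, open at both ends (+y and -y).
- balance_bars (a point): point midway between the two steel bars on the balance's pan, level with their tops, 75 mm above the bench, in the balance's axes. Bars just like the block's: along y at x = -42 and +42 mm, 8 mm wide, 15 mm high, 110 mm long, the channel between them 76 mm wide, 15 mm high, open at both ends.
- balance: white laboratory balance, fixed: body from x = -115 to +95 mm, 140 mm wide (y), 46 mm high, display on its -x end; steel weighing pan 112 x 120 mm, 60 mm above the bench, carrying two bars. Origin on the bench below the middle of its pan.
- block: dark granite block, fixed, 130 x 130 mm and 45 mm high, carrying two bars; origin at the centre of its underside.
- wrench: bystander: steel wrench, 180 mm, lying on the bench
- driver: bystander: screwdriver, 180 mm, lying on the bench
- weight_big: bystander: brass weight, 52 mm across, 70 mm high; origin under its centre
- weight_small: bystander: brass weight, 40 mm across, 55 mm high; origin under its centre
- tray: bystander: empty grey parts tray 80 x 120 x 35 mm; origin under its centre
- jar: bystander: jar, 60 mm across, 85 mm high; origin under its centre
There are look-alikes about, which are no part of the job. Of the things shaped like the lifter, the steel one is meant.

How it is judged:
By the outcome, as a careful person would: the job done as asked, in the order asked, and still so for the second after the job is handed in, with the robot touching nothing.
It also fails if it takes over 66 s, if anything falls off the work surface, if the arm or the gripper's body presses on something with over 40 N, if the wrist force passes 120 N, or if a joint passes its speed limit or range.

## Working session

There is one attempt and no reset: what is moved stays moved. The work goes in short steps, Python scripts to look and compute and a tool call to move; the robot and the scene stay as the last step left them, time stands still between calls to the robot, and variables do not carry over. Pictures are saved under pics/ and viewed, about 8 in all and at most 12, crops included, and the job is handed in when it is done.

Besides the shell and the picture viewer there is one more tool, called in YAML: its name, and indented under it one key for each argument. move_arm: Moves the arm, as the interface text tells. Its arguments: {"type":"object","properties":{"deltas":{"type":"array","items":{"type":"array"}},"grip_force":{"type":"number"}},"required":["deltas"]}

```bash
mkdir -p pics; ls; python3 - <<'E'
from workcell import status, read_camera, camera_info, order
import cv2,numpy as np
print(status.read_state())
for n in ("scene","top"):
    p,d=read_camera(n); cv2.imwrite(f"pics/{n}0.png",p[:,:,::-1]); np.savez(f"pics/{n}0.npz",p=p,d=d)
    c=camera_info(n); print(n,c)
E
```

```text
pics
{'time': 0.0, 'q': array([ 1.25810065e+00,  2.64739250e-01,  1.60541588e+00,  9.09506679e-06,
        1.27367530e+00, -3.68695704e-02]), 'joint_vel': array([ 1.47531762e-03,  6.34705912e-05, -2.76905940e-04, -2.46453190e-04,
       -2.22271902e-03, -2.49376013e-03]), 'joint_torque': array([-1.08584380e-03, -5.15105438e+01, -3.67321265e+01, -1.87051201e-04,
        1.25105929e-02,  5.86309774e-07]), 'tool_pos': array([0.18358101, 0.64878334, 0.22994877]), 'tcp_rot': array([-0.4318437 , -3.11136703,  0.00345872]), 'wrist_force': array([ 0.06720765, -0.83812764, -0.45832018]), 'torque': array([-0.01662338, -0.0265833 ,  0.02213835]), 'width': 0.99758169780465}
scene {'K': array([[597.63517086,   0.        , 320.91977975],
       [  0.        , 597.63517086, 235.42240505],
       [  0.        ,   0.        ,   1.        ]]), 'D': array([0.00650945, 0.        , 0.        , 0.        , 0.        ]), 'R': array([[ 0.18440075,  0.98280721,  0.00929223],
       [ 0.74884073, -0.13436639, -0.64898631],
       [-0.63657986,  0.12663196, -0.76074334]]), 't': array([-0.0662083 , -0.38074319,  1.73096786])}
top {'K': array([[537.46648738,   0.        , 316.29903697],
       [  0.        , 537.46648738, 244.39398409],
       [  0.        ,   0.        ,   1.        ]]), 'D': array([-0.14960843,  0.        ,  0.        ,  0.        ,  0.        ]), 'R': array([[ 0.00978758, -0.99994971, -0.00218429],
       [-0.99569628, -0.00954458, -0.09218361],
       [ 0.09215813,  0.00307714, -0.99573963]]), 't': array([-0.00534826,  0.5473803 ,  1.35092653])}
```

View pics/top0.png

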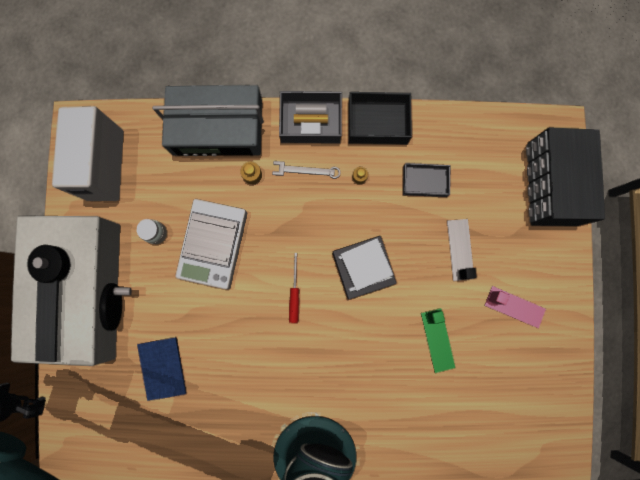

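View pics/scene0.png

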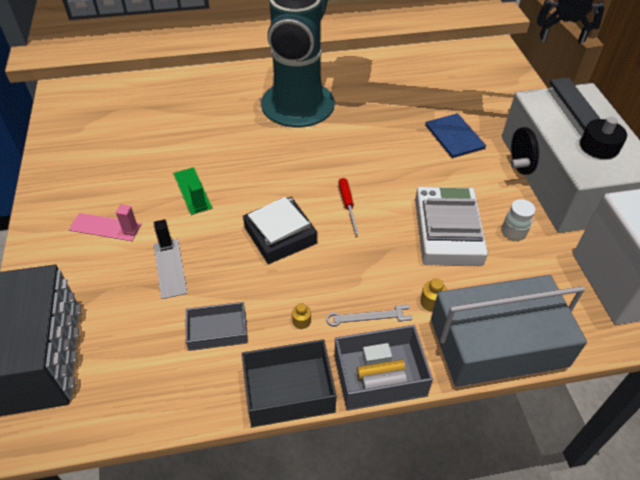

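The top view shows the steel lifter at about (460,250), with its grip at (466,273). The plate on the block is at (365,265) and the balance at (212,243). The pink and green lifters are the look-alikes.

```bash
cat > h.py <<'E'
import numpy as np, cv2
def pix2plane(c,uv,z):
    u=cv2.undistortPoints(np.float64(uv).reshape(-1,1,2),c["K"],c["D"]).reshape(-1,2)
    d=np.c_[u,np.ones(len(u))]@c["R"]; o=-c["R"].T@c["t"]
    return o+d*((z-o[2])/d[:,2])[:,None]
def proj(c,X):
    return cv2.projectPoints(np.float64(X).reshape(-1,1,3),cv2.Rodrigues(c["R"])[0],c["t"],c["K"],c["D"])[0].reshape(-1,2)
def depthxyz(c,d):
    v,u=np.mgrid[:480,:640]; x=cv2.undistortPoints(np.float64(np.c_[u.ravel(),v.ravel()]).reshape(-1,1,2),c["K"],c["D"]).reshape(480,640,2)
    P=np.dstack([x,np.ones((480,640))])*d[...,None]
    return (P-c["t"])@c["R"]
def rect(pts):
    (cx,cy),(w,h),a=cv2.minAreaRect(np.float32(pts[:,:2]*1000)); return np.round([cx,cy,w,h,a],1)
E
python3 - <<'E'
from workcell import camera_info
from h import *
c=camera_info("top"); f=np.load("pics/top0.npz"); p,d=f["p"],f["d"]
X=depthxyz(c,d); Z=X[...,2]
for n,(x0,x1,y0,y1) in dict(block=(325,405,228,305),lift=(440,485,210,290),bal=(170,255,192,295)).items():
    z=Z[y0:y1,x0:x1]; h=np.histogram(z,np.arange(-.01,.1,.005)); print(n,h[0])
def blob(zlo,zhi,box,z,white=None):
    m=np.zeros((480,640),np.uint8); x0,x1,y0,y1=box
    k=(Z>zlo)&(Z<zhi)
    if white: k&=white(p.astype(int))
    m[y0:y1,x0:x1]=k[y0:y1,x0:x1]
    cs=max(cv2.findContours(m,0,1)[0],key=cv2.contourArea)
    return rect(pix2plane(c,cs.reshape(-1,2),z)), m.sum()
print("plate",blob(.063,.08,(325,405,228,305),.068))
print("block",blob(.03,.09,(325,405,228,305),.045))
grey=lambda q:(abs(q[...,0]-q[...,2])<25)&(q[...,0]>100)
print("blade",blob(-.01,.03,(440,485,210,290),.003,grey))
print("grip",blob(.06,.1,(440,485,240,290),.078))
print("balbody",blob(.03,.055,(170,255,192,295),.046))
print("bars",blob(.068,.09,(170,255,192,295),.075))
print("pan",blob(.055,.09,(170,255,192,295),.06))
R=lambda x0,x1,y0,y1:cv2.resize(p[y0:y1,x0:x1,::-1],(400,400),interpolation=cv2.INTER_CUBIC)
cv2.imwrite("pics/crop.png",np.hstack([R(325,405,225,305),R(172,252,198,278)]))
E
```

```text
block [ 136 1530 1630  158   10    2    5    8    2   60  424  426   53   34
  206 1057  381    5    0    0    0]
lift [  86 1090 1777  416   25   11    4    5    5    3    6   10    3    6
    4    5   23   74   26    0    0]
bal [ 215 1899 1821  184   20   27   26   22   31  107  768 1132  373  932
  795   84  127  145   10    0    0]
plate (array([ 494.2, -126. ,  103.1,  100.4,   24. ]), np.uint64(1591))
block (array([ 489.2, -122. ,  130.1,  130.8,   18.6]), np.uint64(2648))
blade (array([ 540. , -378.3,  158.4,   55.4,    5.5]), np.uint64(1041))
grip (array([ 4.749e+02, -3.822e+02,  2.480e+01,  3.090e+01,  2.000e-01]), np.uint64(132))
balbody (array([545.2, 268.7, 141.9, 210.9,  78.1]), np.uint64(2411))
bars (array([596.8, 259.6, 111.4,   9.1,  77.7]), np.uint64(303))
pan (array([555.7, 267.1, 123.6, 119. ,  78.2]), np.uint64(2093))
```

View pics/crop.png

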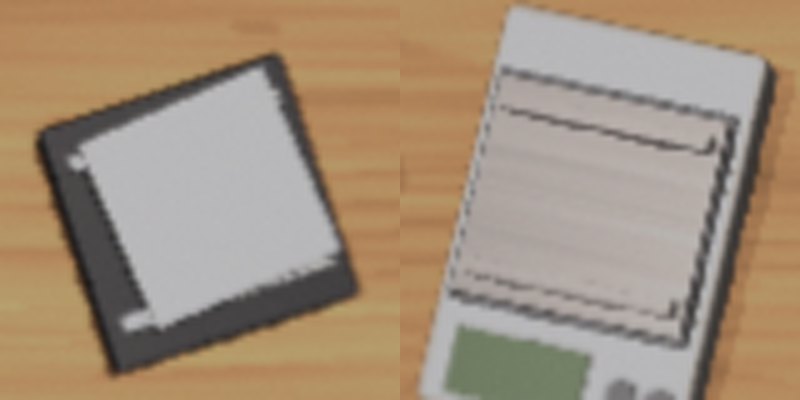

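Measured so far, in mm:
- **Block:** at (489,-122), yaw 18.6°.
- **Plate:** at (494,-126), about 24°.
- **Balance pan:** at (555,267), yaw -12°.
- **Lifter grip:** near (475,-382), blade yaw about 5°.

All sizes match the ones given. I'll move over the lifter, keeping away from the press.

move_arm:
  deltas:
    - [[0, 0, 0], [0, -0.33, 0.07], -1]
    - [[0, 0, 0], [0, -0.67, 0.14], -1]
    - [[0, 0, 0], [0, -1, 0.2], -1]

```text
time: 0.48
tool_pos: [0.1836, 0.5482, 0.2508]
tcp_rot: [-0.432, -3.112, 0.002]
wrist_force: [-0.8, 0.1, 0.6]
width: 1.003
```

move_arm:
  deltas:
    - [[0, 0, 0], [0, -0.33, 0], -1]
    - [[0, 0, 0], [0, -0.67, 0], -1]
    - [[0, 0, 0], [0, -1, 0], -1]

```text
time: 0.85
tool_pos: [0.1836, 0.448, 0.2507]
tcp_rot: [-0.432, -3.112, 0.001]
wrist_force: [0.4, -0.5, 0.6]
width: 1.0
```

move_arm:
  deltas:
    - [[0, 0, -0.06], [0.33, -0.33, 0], -1]
    - [[0, 0, -0.13], [0.67, -0.67, 0], -1]
    - [[0, 0, -0.19], [1, -1, 0], -1]

```text
time: 1.23
tool_pos: [0.2843, 0.3481, 0.251]
tcp_rot: [-0.894, -3.012, 0.0]
wrist_force: [0.7, 0.4, 0.2]
width: 0.999
```

move_arm:
  deltas:
    - [[0, 0, -0.06], [0.33, -0.33, 0], -1]
    - [[0, 0, -0.13], [0.67, -0.67, 0], -1]
    - [[0, 0, -0.19], [1, -1, 0], -1]

```text
time: 1.6
tool_pos: [0.3845, 0.2481, 0.251]
tcp_rot: [-1.332, -2.845, 0.0]
wrist_force: [0.6, 0.5, 0.5]
width: 0.994
```

move_arm:
  deltas:
    - [[0, 0, -0.06], [0.33, -0.33, 0], -1]
    - [[0, 0, -0.13], [0.67, -0.67, 0], -1]
    - [[0, 0, -0.19], [1, -1, 0], -1]

```text
time: 1.98
tool_pos: [0.4845, 0.1481, 0.2509]
tcp_rot: [-1.741, -2.615, 0.0]
wrist_force: [0.2, 0.7, 0.4]
width: 0.997
```

move_arm:
  deltas:
    - [[0, 0, -0.06], [0, -0.33, 0], -1]
    - [[0, 0, -0.13], [0, -0.67, 0], -1]
    - [[0, 0, -0.19], [0, -1, 0], -1]

```text
time: 2.35
tool_pos: [0.4834, 0.0483, 0.2507]
tcp_rot: [-2.11, -2.327, 0.001]
wrist_force: [-0.1, -0.6, -0.4]
width: 1.0
```

move_arm:
  deltas:
    - [[0, 0, 0], [0, -0.33, 0], -1]
    - [[0, 0, 0], [0, -0.67, 0], -1]
    - [[0, 0, 0], [0, -1, 0], -1]
    - [[0, 0, 0], [0, -1, 0], -1]

```text
time: 2.85
tool_pos: [0.4834, -0.0522, 0.2508]
tcp_rot: [-2.11, -2.327, 0.001]
wrist_force: [-0.2, -0.1, -0.0]
width: 1.001
```

```bash
cat >> h.py <<'E'
def snap(n):
    from workcell import read_camera,camera_info
    c=camera_info("wrist"); p,d=read_camera("wrist")
    cv2.imwrite(f"pics/{n}.png",p[:,:,::-1]); np.savez(f"pics/{n}.npz",p=p,d=d,**c); return c,p,d
E
python3 - <<'E'
from h import *
c,p,d=snap("w1"); print(-c["R"].T@c["t"], c["R"], c["K"][0,0],c["D"]); print(proj(c,[[.49,-.122,.06],[.475,-.382,0]]))
E
```

```text
[0.47781427 0.0122665  0.3933252 ] [[ 9.95158605e-01  9.82818042e-02 -1.92309474e-04]
 [ 9.49428150e-02 -9.60840066e-01  2.60330998e-01]
 [ 2.54010215e-02 -2.59088892e-01 -9.65519412e-01]] 424.7696590637293 [-0.06625517  0.          0.          0.          0.        ]
[[316.82588497 291.40086159]
 [282.27278433 477.84989313]]
```

View pics/w1.png

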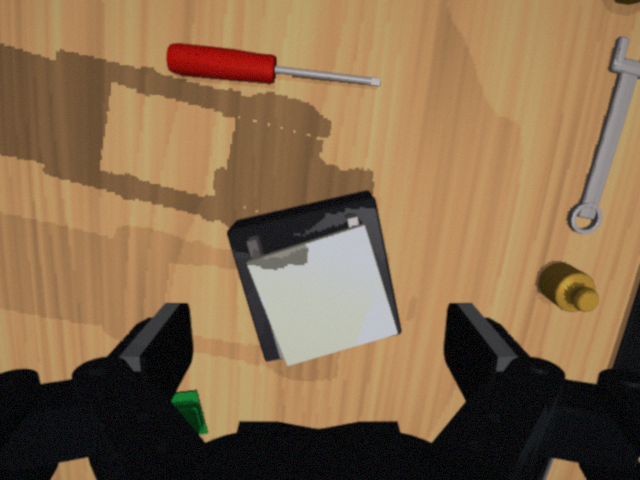

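The block and plate are clear in the wrist view, around (320,280). I'll measure them here while moving on towards the lifter.

```bash
python3 - <<'E'
from h import *
f=np.load("pics/w1.npz"); c=f; p=f["p"].astype(int); X=depthxyz(f,f["d"]); Z=X[...,2]
def blob(zlo,zhi,box,z,cond=None):
    x0,x1,y0,y1=box; k=(Z>zlo)&(Z<zhi)
    if cond is not None:k&=cond
    m=np.zeros((480,640),np.uint8); m[y0:y1,x0:x1]=k[y0:y1,x0:x1]
    m=cv2.morphologyEx(m,cv2.MORPH_OPEN,np.ones((5,5)))
    cs=max(cv2.findContours(m,0,1)[0],key=cv2.contourArea).reshape(-1,2)
    P=pix2plane(c,cs,z)
    # corners
    q=cv2.approxPolyDP(cs.astype(np.int32),8,True).reshape(-1,2)
    return rect(P), q.tolist(), np.round(pix2plane(c,q,z)[:,:2]*1000,1).tolist()
box=(200,420,170,380)
print(np.histogram(Z[170:380,200:420],np.arange(-.02,.1,.005)))
print("plate",blob(.0635,.09,box,.068,p.min(2)>110))
print("plate2",blob(.05,.09,box,.068,p.min(2)>140))
print("block",blob(.03,.09,box,.045))
E
```

```text
(array([    0,     0,     0, 11850, 12362,   122,   131,   130,   141,
         144,   145,   160,  3948,  2791,    44,   207,   297, 13528,
          25,     0,     0,     0,     0]), array([-2.00000000e-02, -1.50000000e-02, -1.00000000e-02, -5.00000000e-03,
        3.46944695e-18,  5.00000000e-03,  1.00000000e-02,  1.50000000e-02,
        2.00000000e-02,  2.50000000e-02,  3.00000000e-02,  3.50000000e-02,
        4.00000000e-02,  4.50000000e-02,  5.00000000e-02,  5.50000000e-02,
        6.00000000e-02,  6.50000000e-02,  7.00000000e-02,  7.50000000e-02,
        8.00000000e-02,  8.50000000e-02,  9.00000000e-02,  9.50000000e-02]))
plate (array([ 495.9, -124.8,   99.4,  100.5,   23.9]), [[364, 226], [311, 241], [303, 268], [249, 264], [287, 365], [396, 334]], [[521.3, -60.3], [480.9, -76.6], [476.6, -99.7], [432.9, -100.6], [470.6, -189.6], [560.4, -150.9]])
plate2 (array([ 495.7, -125. ,   99.8,   99.8,   23.9]), [[364, 226], [310, 242], [303, 268], [249, 265], [287, 364], [396, 333]], [[521.3, -60.3], [480.2, -77.4], [476.6, -99.7], [433.0, -101.5], [470.6, -188.6], [560.2, -150.0]])
block (array([ 490.5, -123.7,  128.7,  140.4,   18.8]), [[372, 195], [227, 230], [266, 361], [291, 365], [400, 333]], [[527.6, -38.6], [409.4, -80.2], [450.4, -201.7], [473.8, -203.5], [569.7, -161.1]])
```

move_arm:
  deltas:
    - [[0, 0, 0], [0, -0.33, 0], -1]
    - [[0, 0, 0], [0, -0.67, 0], -1]
    - [[0, 0, 0], [0, -1, 0], -1]

```text
time: 3.28
tool_pos: [0.4839, -0.1501, 0.2511]
tcp_rot: [-2.104, -2.332, -0.001]
wrist_force: [0.8, 0.2, 0.1]
width: 0.999
```

move_arm:
  deltas:
    - [[0, 0, 0], [0, -0.33, 0], -1]
    - [[0, 0, 0], [0, -0.67, 0], -1]
    - [[0, 0, 0], [0, -1, 0], -1]

```text
time: 3.65
tool_pos: [0.4841, -0.2502, 0.251]
tcp_rot: [-2.104, -2.332, -0.001]
wrist_force: [1.3, -0.0, -1.0]
width: 1.0
```

move_arm:
  deltas:
    - [[0, 0, 0], [0, -0.33, 0], -1]
    - [[0, 0, 0], [0, -0.67, 0], -1]
    - [[0, 0, 0], [0, -0.8, 0], -1]
    - [[0, 0, 0], [0, -0.8, 0], -1]

```text
time: 4.15
tool_pos: [0.484, -0.33, 0.2509]
tcp_rot: [-2.106, -2.33, -0.001]
wrist_force: [-1.0, 1.1, -0.1]
width: 0.999
```

```bash
python3 - <<'E'
from h import *
c,p,d=snap("w2")
f=c; p=p.astype(int); X=depthxyz(f,d); Z=X[...,2]
uv=proj(c,[[.475,-.382,.078],[.475,-.382,0],[.6,-.37,0]]); print(uv)
E
```

```text
[[298.95443125 277.40543579]
 [302.42344905 249.57282152]
 [431.93734996 250.20322117]]
```

View pics/w2.png

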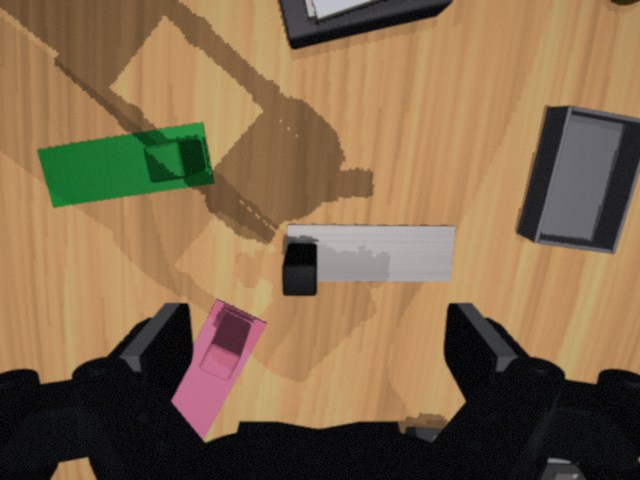

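The lifter's blade spans about (287–455, 225–282) and its grip top about (300,283). Its long edge looks nearly parallel to the image rows.

```bash
python3 - <<'E'
from h import *
f=np.load("pics/w2.npz"); p=f["p"].astype(int); X=depthxyz(f,f["d"]); Z=X[...,2]
g=(p.max(2)-p.min(2)<30)&(p.min(2)>85)
m=np.zeros((480,640),np.uint8); m[215:300,270:475]=g[215:300,270:475]; m=cv2.morphologyEx(m,cv2.MORPH_OPEN,np.ones((3,3)))
cs=max(cv2.findContours(m,0,1)[0],key=cv2.contourArea).reshape(-1,2)
P=pix2plane(f,cs,.003)*1000; print("blade",rect(P/1000), P[:,:2].min(0),P[:,:2].max(0))
for lo,hi,n in((.5,.6,"all"),):
  for s,e in ((1,"top"),(-1,"bot")):
    pts=[]
    for u in range(330,445,3):
        r=cs[cs[:,0]==u][:,1]
        if len(r): pts.append([u,r.min() if s>0 else r.max()])
    q=pix2plane(f,pts,.003)*1000; k=np.polyfit(q[:,0],q[:,1],1); print(e,np.degrees(np.arctan(k[0])),k, np.abs(np.polyval(k,q[:,0])-q[:,1]).max())
k=(Z>.066)&(Z<.095); m[:]=0; m[230:310,270:330]=k[230:310,270:330]
cs=max(cv2.findContours(m,0,1)[0],key=cv2.contourArea).reshape(-1,2)
print("grip",rect(pix2plane(f,cs,.078)), cs.min(0),cs.max(0))
E
```

```text
blade [ 540.  -378.   159.1   55.3    5.7] [ 458.41391074 -410.52408473] [ 621.2239454  -343.50994072]
top 5.167500871816446 [ 9.04352441e-02 -3.99420649e+02] 0.6961837239447846
bot 5.668567337255514 [ 9.92592307e-02 -4.59303109e+02] 0.03362529781037438
grip [ 475.4 -381.8   27.5   30.1    5.8] [282 259] [317 295]
```

The lifter origin is near (475.4,-383.4), yaw 5.6°, and the jaws are already at 5.8°. I'll go down over the grip.

move_arm:
  deltas:
    - [[0, 0, 0], [-0.04, -0.25, 0], -1]
    - [[0, 0, 0], [-0.086, -0.534, -0.2], -1]
    - [[0, 0, 0], [-0.086, -0.534, -0.6], -1]
    - [[0, 0, 0], [-0.086, -0.534, -1], -1]

```text
time: 4.7
tool_pos: [0.4758, -0.3829, 0.1509]
tcp_rot: [2.105, 2.331, 0.001]
wrist_force: [-0.5, -0.0, 0.1]
width: 1.001
```

move_arm:
  deltas:
    - [[0, 0, 0], [0, 0, -0.25], -1]
    - [[0, 0, 0], [0, 0, -0.5], -1]
    - [[0, 0, 0], [0, 0, -0.75], -1]
    - [[0, 0, 0], [0, 0, -1], -1]
    - [[0, 0, 0], [0, 0, -1], -1]

```text
time: 5.32
tool_pos: [0.4739, -0.3809, 0.049]
tcp_rot: [-2.101, -2.328, -0.0]
wrist_force: [-0.7, -0.4, -1.5]
width: 0.999
```

move_arm:
  deltas:
    - [[0, 0, 0], [0, 0, -0.1], -1]
    - [[0, 0, 0], [0, 0, -0.1], -1]
    - [[0, 0, 0], [0, 0, -0.1], 0]
    - [[0, 0, 0], [0, 0, -0.1], 0.3]
    - [[0, 0, 0], [0, 0, -0.1], 1]
    - [[0, 0, 0], [0, 0, -0.1], 1]
    - [[0, 0, 0], [0, 0, -0.1], 1]
    - [[0, 0, 0], [0, 0, -0.1], 1]
    - [[0, 0, 0], [0, 0, -0.1], 1]
    - [[0, 0, 0], [0, 0, -0.1], 1]
  grip_force: 100

```text
time: 6.58
tool_pos: [0.4756, -0.3844, 0.0419]
tcp_rot: [2.105, 2.33, -0.0]
wrist_force: [0.1, -1.4, 5.4]
width: 0.316
```

move_arm:
  deltas:
    - [[0, 0, 0], [0, 0, 0.25], 1]
    - [[0, 0, 0], [0, 0, 0.5], 1]
    - [[0, 0, 0], [0, 0, 0.75], 1]
    - [[0, 0, 0], [0, 0, 1], 1]
    - [[0, 0, 0], [0, 0, 1], 1]
  grip_force: 120

```text
time: 7.2
tool_pos: [0.476, -0.3844, 0.1424]
tcp_rot: [2.104, 2.329, 0.0]
wrist_force: [0.8, -0.3, -2.6]
width: 0.314
```

move_arm:
  deltas:
    - [[0, 0, 0.1], [0.1, 0.06, 0.03], 1]
    - [[0, 0, 0.2], [0.2, 0.12, 0.06], 1]
    - [[0, 0, 0.3], [0.3, 0.2, 0.1], 1]
    - [[0, 0, 0.4], [0.4, 0.3, 0.1], 1]
    - [[0, 0, 0.5], [0.5, 0.4, 0.1], 1]
    - [[0, 0, 0.6], [0.6, 0.5, 0.1], 1]
    - [[0, 0, 0.7], [0.7, 0.6, 0.1], 1]
    - [[0, 0, 0.8], [0.88, 0.66, 0.1], 1]

```text
time: 8.2
tool_pos: [0.5617, -0.3164, 0.1481]
tcp_rot: [-0.325, -3.12, -0.003]
wrist_force: [-0.9, -0.3, -2.3]
width: 0.313
```

move_arm:
  deltas:
    - [[0, 0, 0.1], [0, 0, 0], 1]
    - [[0, 0, 0.2], [0, 0, 0], 1]
    - [[0, 0, 0.3], [0, 0, 0], 1]
    - [[0, 0, 0.358], [0, 0, 0], 1]
    - [[0, 0, 0.358], [0, 0, 0], 1]
    - [[0, 0, 0.358], [0, 0, 0], 1]

```text
time: 8.95
tool_pos: [0.5625, -0.3174, 0.1497]
tcp_rot: [0.543, -3.093, -0.002]
wrist_force: [-0.5, -0.5, -2.4]
width: 0.309
```

```bash
python3 - <<'E'
from h import *
from workcell import status
s=status.read_state(); print(s["q"],s["tool_pos"],s["tcp_rot"],s["wrist_force"],s["torque"],s["width"])
c,p,d=snap("w3")
E
```

```text
[-5.52349061e-01  2.71001566e-01  1.75011355e+00  3.25884691e-05
  1.12279501e+00 -2.47102155e+00] [ 0.56249558 -0.31742805  0.14971417] [ 5.43372842e-01 -3.09250437e+00 -2.45063800e-03] [-0.49323182 -0.48120498 -2.35232148] [-0.03674445  0.00451193  0.05777135] 0.3094396200299729
```

View pics/w3.png

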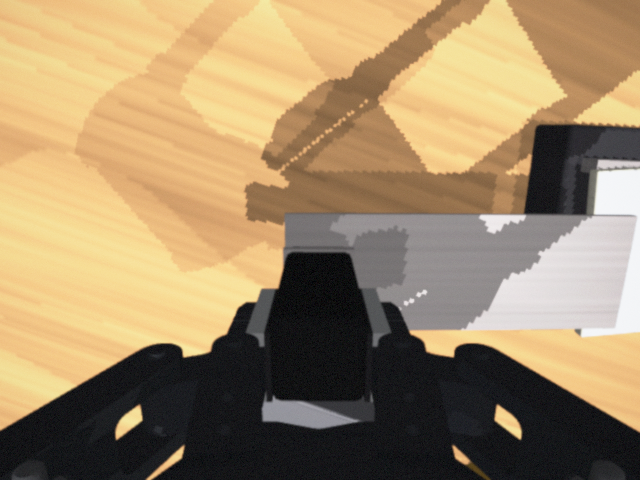

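The lifter hangs from the grip with its blade at about (285–635, 213–330), tip towards the block. I'll check its pitch and pose from depth and edges.

```bash
cat > blade.py <<'E'
from h import *
import sys
f=np.load(f"pics/{sys.argv[1]}.npz"); p=f["p"].astype(int); X=depthxyz(f,f["d"])
R=X[230:320,430:600].reshape(-1,3); 
r=R[(R[:,2]>float(sys.argv[2]))&(R[:,2]<float(sys.argv[2])+.06)]
A=np.c_[r[:,:2],np.ones(len(r))]; k=np.linalg.lstsq(A,r[:,2],rcond=None)[0]
res=r[:,2]-A@k; ok=abs(res)<.004; k=np.linalg.lstsq(A[ok],r[ok,2],rcond=None)[0]
print("blade plane slopes deg",np.degrees(k[:2]),len(r),ok.sum(),"z at mean",(A@k).mean(),r.mean(0))
yaw=np.radians(float(sys.argv[3])); u=np.array([np.cos(yaw),np.sin(yaw)]);n=np.array([-u[1],u[0]])
print("pitch along blade (up +)",np.degrees(k[:2]@u),"roll",np.degrees(k[:2]@n))
E
python3 blade.py w3 .08 109.9
python3 - <<'E'
from h import *
f=np.load("pics/w3.npz"); p=f["p"].astype(np.uint8); X=depthxyz(f,f["d"]); Z=X[...,2]
m=((Z>.085)&(Z<.135)).astype(np.uint8); m[:,:420]=0; m[:205]=0; m[340:]=0
cs=max(cv2.findContours(m,0,1)[0],key=cv2.contourArea).reshape(-1,2)
for z in (.108,.112,.116):
  P=pix2plane(f,cs,z)*1000
  g=lambda sel,a,b:np.polyfit(P[sel][:,a],P[sel][:,b],1)
  t=[];b=[]
  for u in range(440,590,4):
    v=cs[cs[:,0]==u][:,1]
    if len(v): t.append([u,v.min()]); b.append([u,v.max()])
  T=pix2plane(f,t,z)*1000;B=pix2plane(f,b,z)*1000
  ft=np.polyfit(T[:,1],T[:,0],1);fb=np.polyfit(B[:,1],B[:,0],1)
  yt,yb=[90+np.degrees(np.arctan(-q[0])) for q in(ft,fb)]
  w=abs(np.polyval(ft,-250)-np.polyval(fb,-250))*np.sin(np.radians(yt)); mid=(np.polyval(ft,-250)+np.polyval(fb,-250))/2
  e=[[cs[cs[:,1]==v][:,0].max(),v] for v in range(235,310,5)]; E=pix2plane(f,e,z)[:,:2]*1000
  print(z,yt,yb,"width",w,"centreline x at y=-250",mid,"tip",E.mean(0))
E
```

```text
blade plane slopes deg [-0.05592808  0.00792863] 15237 15237 z at mean 0.11073338897027521 [ 0.53234409 -0.23306707  0.11073339]
pitch along blade (up +) 0.026491973835655915 roll 0.0498897676391601
0.108 110.01477496240364 109.77801115596311 width 56.52592912747328 centreline x at y=-250 538.7298086647533 tip [ 512.27257    -180.60831515]
0.112 110.01477496240369 109.77801115596311 width 55.307896987050334 centreline x at y=-250 537.2187727258088 tip [ 512.04802775 -184.08239309]
0.116 110.0147749624036 109.77801115596306 width 54.089864846627755 centreline x at y=-250 535.7077367868642 tip [ 511.8234855  -187.55647103]
```

The blade is level, with its centreline on the line I planned and its tip 144 mm ahead of the TCP. I'll descend to channel height and check from near before sliding in.

move_arm:
  deltas:
    - [[0, 0, 0], [0, 0, -0.2], 1]
    - [[0, 0, 0], [0, 0, -0.4], 1]
    - [[0, 0, 0], [0, 0, -0.5], 1]
    - [[0, 0, 0], [0, 0, -0.567], 1]
    - [[0, 0, 0], [0, 0, -0.567], 1]
    - [[0, 0, 0], [0, 0, -0.567], 1]

```text
time: 9.75
tool_pos: [0.5638, -0.3182, 0.0953]
tcp_rot: [-0.546, 3.093, -0.001]
wrist_force: [0.6, 0.4, -1.8]
width: 0.313
```

```bash
python3 - <<'E'
from h import *
from workcell import status,read_camera,camera_info
s=status.read_state(); print(s["tool_pos"],s["tcp_rot"],s["wrist_force"])
c,p,d=snap("w4")
sc,sd=read_camera("scene"); cs=camera_info("scene")
X=depthxyz(c,d)
def z(xy,zz):
    u,v=np.round(proj(c,[[*xy,zz]])[0]).astype(int); return u,v,np.median(X[v-2:v+3,u-2:u+3,2]) if 0<=v<478 and 0<=u<638 else None
print("blade",z((.525,-.22),.054),z((.516,-.19),.054)); 
u,v=proj(cs,[[.5,-.16,.06]])[0].astype(int); print(u,v)
a=sc[v-60:v+60,u-80:u+80,::-1]; b=cv2.resize(a,(800,600),interpolation=cv2.INTER_CUBIC)
cv2.imwrite("pics/s4.png",b)
E
python3 blade.py w4 .03 109.9
```

```text
[ 0.56375426 -0.31822761  0.09529682] [-5.45813469e-01  3.09283537e+00 -1.35869674e-03] [ 0.56425525  0.4195218  -1.76349855]
blade (np.int64(548), np.int64(267), np.float64(0.05626144236637535)) (np.int64(610), np.int64(270), np.float64(0.056097666453618))
262 224
blade plane slopes deg [ 0.14865386 -0.06280071] 15237 15237 z at mean 0.05602945454817928 [ 0.53360457 -0.23399008  0.05602945]
pitch along blade (up +) -0.10964949075987453 roll -0.11840138120533429
```

View pics/s4.png

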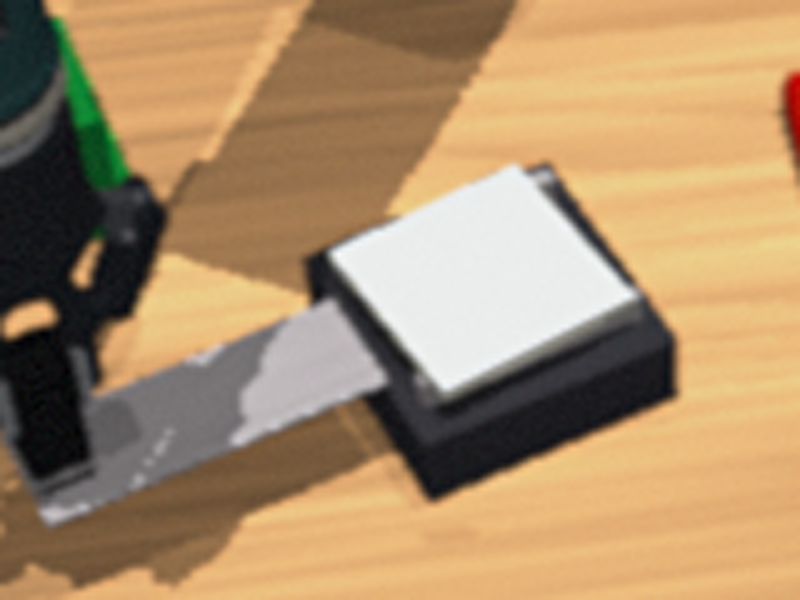

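The tip stands before the channel mouth, inside the bars. The blade top is at 56 mm, so I'll drop 2 mm and slide in.

move_arm:
  deltas:
    - [[0, 0, 0], [0, 0, -0.02], 1]
    - [[0, 0, 0], [0, 0, -0.02], 1]
    - [[0, 0, 0], [-0.034, 0.094, -0.02], 1]
    - [[0, 0, 0], [-0.068, 0.188, -0.02], 1]
    - [[0, 0, 0], [-0.102, 0.282, -0.02], 1]
    - [[0, 0, 0], [-0.136, 0.376, -0.02], 1]

```text
time: 10.6
tool_pos: [0.5493, -0.2794, 0.0926]
tcp_rot: [0.546, -3.094, -0.0]
wrist_force: [1.0, 0.1, -1.8]
width: 0.314
```

move_arm:
  deltas:
    - [[0, 0, 0], [-0.034, 0.094, 0], 1]
    - [[0, 0, 0], [-0.068, 0.188, 0], 1]
    - [[0, 0, 0], [-0.102, 0.282, 0], 1]
    - [[0, 0, 0], [-0.136, 0.376, 0], 1]
    - [[0, 0, 0], [-0.17, 0.47, 0], 1]
    - [[0, 0, 0], [-0.204, 0.564, 0], 1]
    - [[0, 0, 0], [-0.238, 0.658, 0], 1]
    - [[0, 0, 0], [-0.252, 0.696, 0], 1]
    - [[0, 0, 0], [-0.252, 0.696, 0], 1]

```text
time: 11.72
tool_pos: [0.5244, -0.2105, 0.0926]
tcp_rot: [-0.547, 3.094, -0.0]
wrist_force: [-0.1, -0.4, -2.3]
width: 0.311
```

```bash
cat > rel.py <<'E'
from h import *
import sys
from workcell import status,read_camera,camera_info
n=sys.argv[1]; s=status.read_state(); print(s["time"],s["tool_pos"],s["tcp_rot"],s["wrist_force"],s["torque"])
c,p,d=snap(n)
sc,sd=read_camera("scene"); cs=camera_info("scene")
u,v=proj(cs,[[float(sys.argv[2]),float(sys.argv[3]),.06]])[0].astype(int)
b=cv2.resize(sc[v-50:v+50,u-65:u+65,::-1],(650,500),interpolation=cv2.INTER_CUBIC)
w=cv2.resize(p[:,:,::-1],(640,480))
cv2.imwrite(f"pics/{n}_s.png",b)
E
python3 rel.py w5 .5 -.16
```

```text
11.725 [ 0.524376   -0.21046496  0.09262891] [-5.46764490e-01  3.09359387e+00 -2.58276461e-04] [-0.1130905  -0.37959101 -2.27830978] [-0.09382957 -0.03976972 -0.00641193]
```

View pics/w5_s.png

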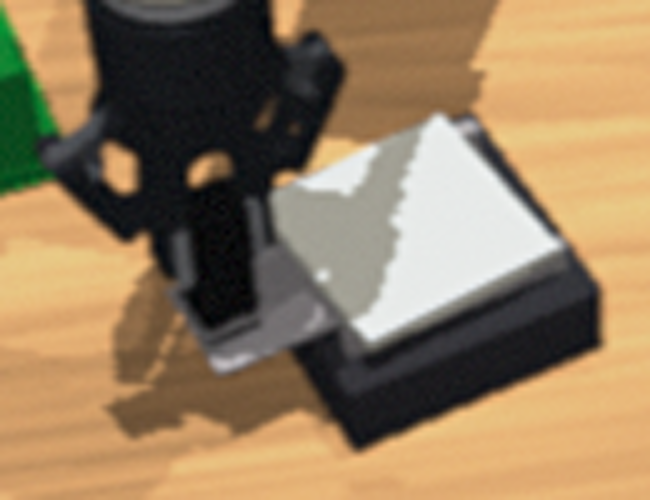

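The blade is under the plate with no contact force. I'll lift slowly.

move_arm:
  deltas:
    - [[0, 0, 0], [0, 0, 0.03], 1]
    - [[0, 0, 0], [0, 0, 0.05], 1]
    - [[0, 0, 0], [0, 0, 0.07], 1]
    - [[0, 0, 0], [0, 0, 0.09], 1]
    - [[0, 0, 0], [0, 0, 0.11], 1]
    - [[0, 0, 0], [0, 0, 0.14], 1]
    - [[0, 0, 0], [0, 0, 0.2], 1]
    - [[0, 0, 0], [0, 0, 0.28], 1]
    - [[0, 0, 0], [0, 0, 0.36], 1]
    - [[0, 0, 0], [0, 0, 0.44], 1]
    - [[0, 0, 0], [0, 0, 0.52], 1]
    - [[0, 0, 0], [0, 0, 0.6], 1]
    - [[0, 0, 0], [0, 0, 0.65], 1]
    - [[0, 0, 0], [0, 0, 0.68], 1]
    - [[0, 0, 0], [0, 0, 0.7], 1]
    - [[0, 0, 0], [0, 0, 0.7], 1]
    - [[0, 0, 0], [0, 0, 0.7], 1]

```text
time: 13.95
tool_pos: [0.5242, -0.2106, 0.1623]
tcp_rot: [0.546, -3.093, -0.0]
wrist_force: [0.5, 0.5, -4.2]
width: 0.315
```

```bash
python3 rel.py w6 .5 -.16; cat > plate.py <<'E'
from h import *
import sys
from workcell import status
def analyse(n,T,phi,zc,dz=.012):
    f=np.load(f"pics/{n}.npz"); p=f["p"].astype(int); X=depthxyz(f,f["d"]); Z=X[...,2]
    m=((abs(Z-zc)<dz)&(p.min(2)>75)&(p.max(2)-p.min(2)<60)).astype(np.uint8)
    m=cv2.morphologyEx(m,cv2.MORPH_OPEN,np.ones((7,7)))
    cs=max(cv2.findContours(m,0,1)[0],key=cv2.contourArea).reshape(-1,2)
    M=np.zeros_like(m); cv2.fillPoly(M,[cs.astype(np.int32)],1); r=X[M>0]
    z=np.median(r[:,2]); A=np.c_[r[:,:2]-r[:,:2].mean(0),np.ones(len(r))]; k=np.linalg.lstsq(A,r[:,2],rcond=None)[0]
    print("top z",z,"slopes deg",np.degrees(k[:2]),"box",cs.min(0),cs.max(0))
    q=cv2.approxPolyDP(cs.astype(np.int32),10,True).reshape(-1,2)
    P=pix2plane(f,cs,z); print("rect",rect(P)); u=np.array([np.cos(phi),np.sin(phi)]);N=np.array([-u[1],u[0]])
    C=pix2plane(f,q,z)[:,:2]-T[:2]; print("corners px",q.tolist()); print("corners in lifter",np.round(np.c_[C@u,C@N]*1000,1).tolist())
s=status.read_state(); T=s["tool_pos"]; r=s["tcp_rot"]; phi=2*np.arctan2(r[1],r[0])-np.pi/2
print("phi",np.degrees(phi)%360,T,"F",s["wrist_force"]); analyse(sys.argv[1],T,phi,float(sys.argv[2]))
E
python3 plate.py w6 .130
```

```text
13.95 [ 0.52423058 -0.210608    0.16225371] [ 5.46034589e-01 -3.09330283e+00 -4.98514552e-04] [ 0.48221867  0.51008352 -4.20193616] [-0.22208688 -0.10744735 -0.00936813]
phi 110.01720664693701 [ 0.52422924 -0.21064443  0.16229605] F [ 0.06542678  0.13418594 -4.62819774]
top z 0.1309522694414998 slopes deg [-3.12108237  0.17891843] box [285 165] [639 378]
rect [ 505.9 -150.   100.7  154.3   23.9]
corners px [[639, 166], [414, 177], [409, 214], [285, 213], [285, 251], [333, 240], [359, 287], [398, 306], [430, 352], [478, 342], [548, 378], [612, 373]]
corners in lifter [[134.4, 50.7], [38.2, 45.0], [36.9, 29.5], [-14.9, 29.9], [-15.2, 13.4], [5.2, 18.3], [16.8, -3.0], [34.4, -12.1], [50.5, -35.1], [72.4, -30.2], [109.0, -50.1], [141.3, -48.4]]
```

View pics/w6.png

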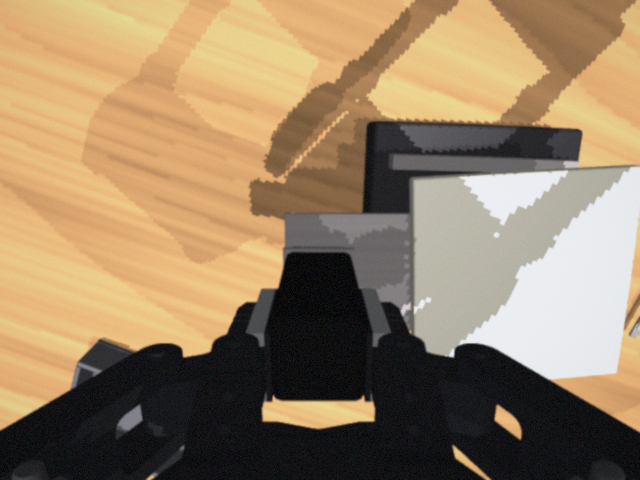

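```bash
cat > edges.py <<'E'
from h import *
import sys
n=sys.argv[1]; T=np.array(eval(sys.argv[2])); phi=np.radians(float(sys.argv[3])); zc=float(sys.argv[4])
f=np.load(f"pics/{n}.npz"); p=f["p"].astype(int); X=depthxyz(f,f["d"]); Z=X[...,2]
g=Z[200:330,450:600]; r=X[200:330,450:600].reshape(-1,3); A=np.c_[r[:,:2]-r[:,:2].mean(0),np.ones(len(r))]; k=np.linalg.lstsq(A,r[:,2],rcond=None)[0]
u=np.array([np.cos(phi),np.sin(phi)]);N=np.array([-u[1],u[0]])
z=k[2]; print("plate z",z,"pitch",np.degrees(k[:2]@u),"roll",np.degrees(k[:2]@N))
z=zc
m=((abs(Z-z)<.0045)&(p.min(2)>80)).astype(np.uint8); m[:,:395]=0; m=cv2.morphologyEx(m,cv2.MORPH_OPEN,np.ones((5,5)))
def L(px):
    C=pix2plane(f,px,z)[:,:2]-T; return np.c_[C@u,C@N]*1000
near=L([[np.nonzero(m[v])[0].min(),v] for v in range(190,320,4)])
far=L([[w,v] for v in range(180,365,4) for w in [np.nonzero(m[v])[0].max()] if w<637])
top=L([[c,np.nonzero(m[:,c])[0].min()] for c in range(425,620,4)])
bot=L([[c,np.nonzero(m[:,c])[0].max()] for c in range(560,608,4)])
for a,n_,i in((near,"near",0),(far,"far",0),(top,"top",1),(bot,"bot",1)):
    q=np.polyfit(a[:,1-i],a[:,i],1); print(n_,"angle",np.degrees(np.arctan(q[0]))*(1 if i else -1),"intercept at",[ (s,round(float(np.polyval(q,s)),1)) for s in ((0,) if i==0 else (90,))],"res",np.abs(np.polyval(q,a[:,1-i])-a[:,i]).max())
E
python3 edges.py w6 "[.5242,-.2106]" 110 .1315
```

```text
plate z 0.13184365590982783 pitch -8.143534863732887 roll 6.207069811540251
near angle 3.896475033296944 intercept at [(0, 39.7)] res 0.41620939645607535
far angle 3.843671984006712 intercept at [(0, 139.6)] res 0.41336020188856537
top angle 3.8102075689511765 intercept at [(90, 48.1)] res 0.3492328895202448
bot angle 4.054119858095448 intercept at [(90, -51.5)] res 0.488599221972855
```

The plate sits on the blade, turned +3.9°, with its centre at (89.8,-1.7) mm in the lifter frame. The fitted edges are 100 × 99.6 mm, so it is level. I'll carry it to a look-point short of the balance.

move_arm:
  deltas:
    - [[0, 0, -0.006], [-0.004, 0.04, 0], 1]
    - [[0, 0, -0.018], [-0.013, 0.12, 0], 1]
    - [[0, 0, -0.036], [-0.027, 0.25, 0], 1]
    - [[0, 0, -0.06], [-0.045, 0.41, 0], 1]
    - [[0, 0, -0.085], [-0.065, 0.58, 0], 1]
    - [[0, 0, -0.11], [-0.082, 0.75, 0], 1]
    - [[0, 0, -0.133], [-0.1, 0.9, 0], 1]

```text
time: 14.92
tool_pos: [0.5141, -0.1195, 0.1625]
tcp_rot: [0.218, -3.134, -0.0]
wrist_force: [-0.6, -0.3, -4.5]
width: 0.314
```

move_arm:
  deltas:
    - [[0, 0, -0.022], [-0.016, 0.15, 0], 1]
    - [[0, 0, -0.045], [-0.033, 0.3, 0], 1]
    - [[0, 0, -0.067], [-0.05, 0.45, 0], 1]
    - [[0, 0, -0.089], [-0.067, 0.6, 0], 1]
    - [[0, 0, -0.111], [-0.083, 0.75, 0], 1]
    - [[0, 0, -0.133], [-0.1, 0.9, 0], 1]

```text
time: 15.68
tool_pos: [0.5039, -0.0297, 0.1626]
tcp_rot: [-0.11, -3.139, -0.0]
wrist_force: [0.3, -0.5, -3.8]
width: 0.313
```

move_arm:
  deltas:
    - [[0, 0, -0.022], [-0.016, 0.15, 0], 1]
    - [[0, 0, -0.045], [-0.033, 0.3, 0], 1]
    - [[0, 0, -0.067], [-0.05, 0.45, 0], 1]
    - [[0, 0, -0.089], [-0.067, 0.58, 0], 1]
    - [[0, 0, -0.111], [-0.083, 0.7, 0], 1]
    - [[0, 0, -0.122], [-0.09, 0.79, 0], 1]
    - [[0, 0, -0.132], [-0.1, 0.85, 0], 1]
    - [[0, 0, -0.132], [-0.1, 0.87, 0], 1]
    - [[0, 0, -0.132], [-0.1, 0.87, 0], 1]
    - [[0, 0, -0.132], [-0.1, 0.87, 0], 1]

```text
time: 16.92
tool_pos: [0.4945, 0.056, 0.1626]
tcp_rot: [-0.432, -3.112, 0.0]
wrist_force: [-0.4, -0.6, -3.9]
width: 0.315
```

```bash
python3 rel.py w7 .55 .2;  python3 edges.py w7 "[.494,.0562]" 74.2 .1315
```

```text
16.925 [0.49446536 0.05599836 0.16258281] [-4.32301433e-01 -3.11169905e+00  2.42382584e-04] [-0.42992588 -0.58230113 -3.94875395] [-0.24369617  0.07685207 -0.03179499]
plate z 0.13208324625182877 pitch -7.368559490250686 roll 5.5656978791352065
near angle 3.967191940403017 intercept at [(0, 40.1)] res 0.23674200924937594
far angle 3.905129139826021 intercept at [(0, 140.1)] res 0.3781835167560246
top angle 3.847999470712732 intercept at [(90, 46.9)] res 0.437120826696912
bot angle 3.9962719382472374 intercept at [(90, -52.8)] res 0.9576466198268818
```

View pics/w7.png

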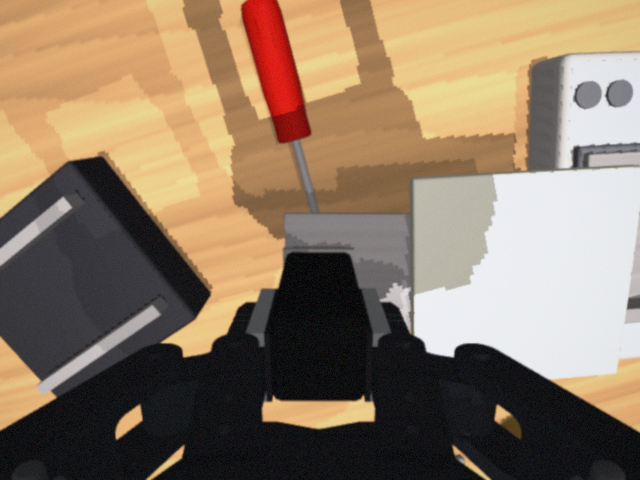

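The plate did not slip. I'll cross-check the balance in the first scene image and the plate's level robustly.

```bash
python3 - <<'E'
from workcell import camera_info
from h import *
f=np.load("pics/w7.npz"); X=depthxyz(f,f["d"]); r=X[200:330,450:600].reshape(-1,3); r=r[(r[:,2]>.12)&(r[:,2]<.145)]
A=np.c_[r[:,:2]-r[:,:2].mean(0),np.ones(len(r))]; k=np.linalg.lstsq(A,r[:,2],rcond=None)[0]; print("slopes deg",np.degrees(k[:2]),len(r),k[2])
def meas(n,box):
    c=camera_info(n); g=np.load(f"pics/{n}0.npz"); d=g["d"]; Z=depthxyz(c,d)[...,2]; x0,x1,y0,y1=box
    for nm,lo,hi,z in(("bars",.0695,.09,.075),("panup",.0545,.09,.06),("body",.03,.09,.046)):
        m=np.zeros((480,640),np.uint8); m[y0:y1,x0:x1]=((Z>lo)&(Z<hi))[y0:y1,x0:x1]
        for q in sorted(cv2.findContours(m,0,1)[0],key=cv2.contourArea)[::-1][:3]:
            if cv2.contourArea(q)>80:
                P=pix2plane(c,q.reshape(-1,2),z); R=rect(P); print(n,nm,R)
meas("top",(170,255,192,295)); meas("scene",(405,495,180,270))
for n,box in (("top",(325,405,228,305)),("scene",(235,325,190,268))):
    c=camera_info(n); g=np.load(f"pics/{n}0.npz"); Z=depthxyz(c,g["d"])[...,2]; x0,x1,y0,y1=box
    m=np.zeros((480,640),np.uint8); m[y0:y1,x0:x1]=((Z>.0635)&(Z<.08)&(g["p"].min(2)>130))[y0:y1,x0:x1]
    q=max(cv2.findContours(m,0,1)[0],key=cv2.contourArea); print(n,"plate",rect(pix2plane(c,q.reshape(-1,2),.068)))
E
```

```text
slopes deg [-0.01425111 -0.13274666] 19426 0.131424240190539
top bars [596.8 259.6 111.4   9.1  77.7]
top bars [514.4 277.  110.2   8.3  78. ]
top panup [555.6 267.1 123.6 119.5  78.2]
top body [545.2 268.7 141.9 210.9  78.1]
scene bars [596.3 258.7 110.7  14.8  79.8]
scene bars [515.  274.7 110.2  16.   79.9]
scene panup [554.5 265.8 123.6 126.3  78.7]
scene body [551.7 266.2 144.1 222.2  78.4]
top plate [ 495.6 -125.4  100.2   99.1   23.8]
scene plate [ 494.2 -125.8  101.6   99.9   23.8]
```

The measurements agree. The balance centre is (555.6,267.8), bars at 78.0°, and the plate is level to 0.13°. I'll move over the pan and partly down.

move_arm:
  deltas:
    - [[0, 0, 0], [0.012, 0.04, 0], 1]
    - [[0, 0, 0], [0.036, 0.13, 0], 1]
    - [[0, 0, 0], [0.072, 0.26, 0], 1]
    - [[0, 0, 0], [0.113, 0.41, 0], 1]
    - [[0, 0, 0], [0.152, 0.55, 0], 1]
    - [[0, 0, 0], [0.193, 0.7, 0], 1]

```text
time: 17.77
tool_pos: [0.514, 0.1276, 0.1625]
tcp_rot: [-0.431, -3.112, 0.0]
wrist_force: [0.1, 0.5, -3.2]
width: 0.315
```

move_arm:
  deltas:
    - [[0, 0, 0], [0.041, 0.15, 0], 1]
    - [[0, 0, 0], [0.083, 0.3, 0], 1]
    - [[0, 0, 0], [0.118, 0.43, 0], 1]
    - [[0, 0, 0], [0.143, 0.52, 0], 1]
    - [[0, 0, 0], [0.154, 0.557, -0.03], 1]
    - [[0, 0, 0], [0.154, 0.557, -0.1], 1]
    - [[0, 0, 0], [0.154, 0.557, -0.18], 1]
    - [[0, 0, 0], [0.154, 0.557, -0.26], 1]
    - [[0, 0, 0], [0.154, 0.557, -0.32], 1]
    - [[0, 0, 0], [0.154, 0.557, -0.36], 1]
    - [[0, 0, 0], [0.154, 0.557, -0.38], 1]
    - [[0, 0, 0], [0.154, 0.557, -0.38], 1]
    - [[0, 0, 0], [0.154, 0.557, -0.38], 1]

```text
time: 19.4
tool_pos: [0.5293, 0.1821, 0.1249]
tcp_rot: [0.432, 3.111, 0.0]
wrist_force: [-0.3, -1.4, -4.4]
width: 0.312
```

```bash
python3 rel.py w8 .56 .25;  python3 edges.py w8 "[.5292,.1817]" 74.2 .0935
```

```text
19.4 [0.52934394 0.18207275 0.12490261] [4.31690591e-01 3.11127730e+00 3.65105488e-04] [-0.25068598 -1.41580507 -4.44034194] [-0.20679095  0.04863049 -0.05680221]
plate z 0.0946196867106081 pitch -8.976585158492423 roll 6.828906376051902
near angle 4.123135474063662 intercept at [(0, 40.6)] res 0.33213687730457764
far angle 4.079119728433288 intercept at [(0, 140.9)] res 1.0024946413720954
top angle 3.80279016275024 intercept at [(90, 47.3)] res 0.3994928431837863
bot angle 3.414109943638755 intercept at [(90, -52.4)] res 0.5056844840076806
```

View pics/w8.png

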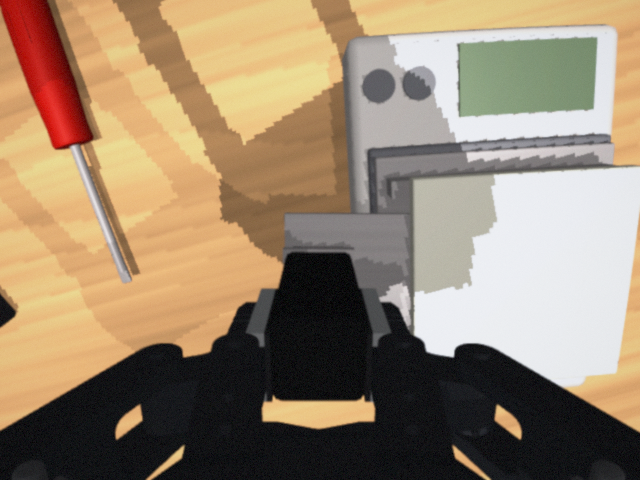

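```bash
python3 - <<'E'
from h import *
f=np.load("pics/w8.npz"); t=np.radians(-12.0); R=np.array([[np.cos(t),-np.sin(t)],[np.sin(t),np.cos(t)]]); C=np.array([.5556,.2678])
def W(x,y,z): return [*(C+R@np.array([x,y])/1000),z]
print("expected bar corner, pan corner, pan far, body corner", proj(f,[W(-46,-55,.075),W(-56,-60,.060),W(-56,60,.06),W(-115,-70,.046),W(-115,70,.046)]).round(1).tolist())
b=lambda px,z:np.round((R.T@(pix2plane(f,[px],z)[0,:2]-C))*1000,1)
print("bar",b((388,180),.075),"pan",b((370,151),.06),b((610,137),.06))
i=cv2.imread("pics/w8.png")[20:220,340:640]; cv2.imwrite("pics/w8c.png",cv2.resize(i,(780,520),interpolation=cv2.INTER_CUBIC))
E
```

```text
expected bar corner, pan corner, pan far, body corner [[389.3, 181.0], [373.4, 157.0], [614.2, 143.7], [344.5, 33.8], [623.3, 22.4]]
bar [-46.5 -55.6] pan [-59.  -61.5] [-59.3  57.5]
```

View pics/w8c.png

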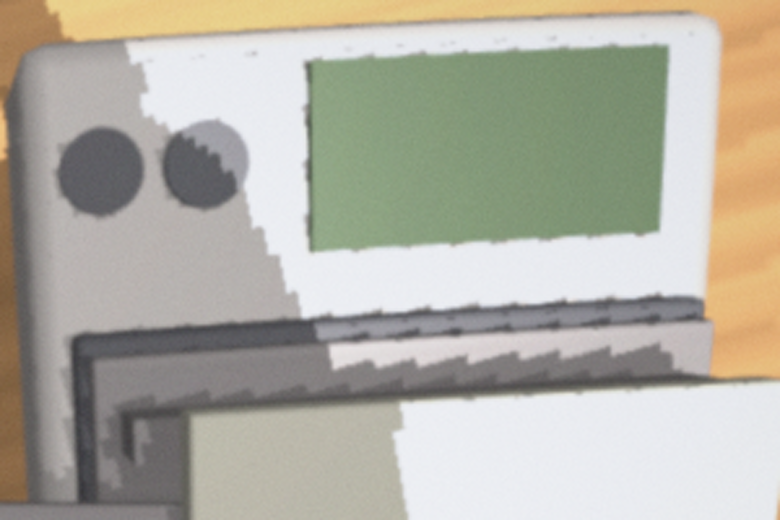

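The pan and bar corners appear within about 1 px (1 mm) of where they should be. I'll lower gently.

move_arm:
  deltas:
    - [[0, 0, 0], [0, 0, -0.02], 1]
    - [[0, 0, 0], [0, 0, -0.04], 1]
    - [[0, 0, 0], [0, 0, -0.055], 1]
    - [[0, 0, 0], [0, 0, -0.065], 1]
    - [[0, 0, 0], [0, 0, -0.075], 1]
    - [[0, 0, 0], [0, 0, -0.085], 1]
    - [[0, 0, 0], [0, 0, -0.095], 1]
    - [[0, 0, 0], [0, 0, -0.105], 1]
    - [[0, 0, 0], [0, 0, -0.115], 1]
    - [[0, 0, 0], [0, 0, -0.125], 1]
    - [[0, 0, 0], [0, 0, -0.135], 1]
    - [[0, 0, 0], [0, 0, -0.145], 1]
    - [[0, 0, 0], [0, 0, -0.155], 1]
    - [[0, 0, 0], [0, 0, -0.165], 1]
    - [[0, 0, 0], [0, 0, -0.165], 1]
    - [[0, 0, 0], [0, 0, -0.165], 1]

```text
time: 21.5
tool_pos: [0.5291, 0.182, 0.1081]
tcp_rot: [-0.432, -3.112, 0.0]
wrist_force: [-0.2, 0.1, -2.3]
width: 0.311
```

```bash
python3 rel.py w9 .56 .25; python3 - <<'E'
from h import *
from workcell import read_camera,camera_info
f=np.load("pics/w9.npz"); X=depthxyz(f,f["d"]); r=X[200:330,450:600].reshape(-1,3); r=r[(r[:,2]>.07)&(r[:,2]<.1)]
print("plate top",np.median(r[:,2]))
r=X[218:245,300:400].reshape(-1,3); print("blade top",np.median(r[:,2]))
c=camera_info("top"); p,d=read_camera("top"); np.savez("pics/top9.npz",p=p,d=d); Z=depthxyz(c,d)[...,2]
m=np.zeros((480,640),np.uint8); m[192:295,170:255]=((Z>.0775)&(Z<.1)&(p.min(2)>100))[192:295,170:255]; m=cv2.morphologyEx(m,cv2.MORPH_OPEN,np.ones((3,3)))
q=max(cv2.findContours(m,0,1)[0],key=cv2.contourArea); print("top plate",rect(pix2plane(c,q.reshape(-1,2),.083)),m.sum())
E
```

```text
21.5 [0.52909821 0.18197346 0.10806204] [-4.31828568e-01 -3.11173139e+00  2.35612293e-05] [-0.20815716  0.11258595 -2.33893156] [-0.03465666  0.02225302  0.0121982 ]
plate top 0.08290720295606599
blade top 0.06902170867987735
top plate [508.5 248.8   9.9  30.    0.6] 50
```

The force is back to the lifter's own weight and the plate top is at 82.9 mm, so the plate rests on the bars. I'll draw the blade out along its axis.

move_arm:
  deltas:
    - [[0, 0, 0], [-0.014, -0.05, 0], 1]
    - [[0, 0, 0], [-0.041, -0.145, 0], 1]
    - [[0, 0, 0], [-0.082, -0.289, 0], 1]
    - [[0, 0, 0], [-0.123, -0.433, 0], 1]
    - [[0, 0, 0], [-0.163, -0.577, 0], 1]
    - [[0, 0, 0], [-0.204, -0.722, 0], 1]
    - [[0, 0, 0], [-0.204, -0.722, 0], 1]

```text
time: 22.52
tool_pos: [0.5083, 0.1086, 0.108]
tcp_rot: [-0.435, -3.111, 0.0]
wrist_force: [0.1, 0.3, -2.0]
width: 0.311
```

move_arm:
  deltas:
    - [[0, 0, 0], [-0.041, -0.144, 0], 1]
    - [[0, 0, 0], [-0.095, -0.337, 0], 1]
    - [[0, 0, 0], [-0.15, -0.529, 0], 1]
    - [[0, 0, 0], [-0.204, -0.722, 0], 1]
    - [[0, 0, 0], [-0.204, -0.722, 0], 1]
    - [[0, 0, 0], [-0.204, -0.722, 0.15], 1]
    - [[0, 0, 0], [-0.204, -0.722, 0.4], 1]
    - [[0, 0, 0], [-0.204, -0.722, 0.6], 1]
    - [[0, 0, 0], [-0.204, -0.722, 0.6], 1]

```text
time: 23.65
tool_pos: [0.4906, 0.0381, 0.1711]
tcp_rot: [0.43, 3.106, 0.002]
wrist_force: [0.4, 0.1, -1.1]
width: 0.312
```

```bash
cat > chk.py <<'E'
from h import *
from workcell import read_camera,camera_info
import sys
for n,box in(("top",(170,260,192,295)),("scene",(405,495,170,270))):
    c=camera_info(n); p,d=read_camera(n); np.savez(f"pics/{n}{sys.argv[1]}.npz",p=p,d=d); cv2.imwrite(f"pics/{n}{sys.argv[1]}.png",p[:,:,::-1]); Z=depthxyz(c,d)[...,2]; x0,x1,y0,y1=box
    m=np.zeros((480,640),np.uint8); m[y0:y1,x0:x1]=((Z>.079)&(Z<.1))[y0:y1,x0:x1]; m=cv2.morphologyEx(m,cv2.MORPH_OPEN,np.ones((3,3)))
    q=max(cv2.findContours(m,0,1)[0],key=cv2.contourArea); print(n,"plate",rect(pix2plane(c,q.reshape(-1,2),.083)))
E
python3 chk.py 10
```

```text
top plate [557.  268.2 100.  100.8  77.7]
scene plate [555.1 267.  100.9 102.1  78.5]
```

The plate is within about 1.5 mm and 0.5° of the bars' centre and direction in both cameras. I'll take the lifter back to its free spot.

move_arm:
  deltas:
    - [[0, 0, -0.038], [-0.007, -0.21, 0], 1]
    - [[0, 0, -0.076], [-0.015, -0.42, 0], 1]
    - [[0, 0, -0.114], [-0.022, -0.63, 0], 1]
    - [[0, 0, -0.152], [-0.03, -0.844, 0], 1]

```text
time: 24.25
tool_pos: [0.4843, -0.0471, 0.1667]
tcp_rot: [-0.801, -3.035, 0.0]
wrist_force: [1.3, 0.3, -1.9]
width: 0.308
```

move_arm:
  deltas:
    - [[0, 0, -0.038], [-0.007, -0.21, 0], 1]
    - [[0, 0, -0.076], [-0.015, -0.42, 0], 1]
    - [[0, 0, -0.114], [-0.022, -0.63, 0], 1]
    - [[0, 0, -0.152], [-0.03, -0.844, 0], 1]

```text
time: 24.75
tool_pos: [0.4814, -0.1314, 0.1666]
tcp_rot: [-1.157, -2.918, 0.0]
wrist_force: [-0.1, 0.0, -2.3]
width: 0.313
```

move_arm:
  deltas:
    - [[0, 0, -0.038], [-0.007, -0.21, 0], 1]
    - [[0, 0, -0.076], [-0.015, -0.42, 0], 1]
    - [[0, 0, -0.114], [-0.022, -0.63, 0], 1]
    - [[0, 0, -0.152], [-0.03, -0.844, 0], 1]

```text
time: 25.25
tool_pos: [0.4784, -0.2156, 0.1665]
tcp_rot: [-1.496, -2.759, -0.0]
wrist_force: [0.1, -0.8, -1.7]
width: 0.312
```

move_arm:
  deltas:
    - [[0, 0, -0.038], [-0.007, -0.21, 0], 1]
    - [[0, 0, -0.076], [-0.015, -0.42, 0], 1]
    - [[0, 0, -0.114], [-0.022, -0.63, 0], 1]
    - [[0, 0, -0.152], [-0.03, -0.844, 0], 1]

```text
time: 25.75
tool_pos: [0.4762, -0.3014, 0.168]
tcp_rot: [-1.819, -2.562, -0.0]
wrist_force: [0.6, -0.3, -2.5]
width: 0.311
```

move_arm:
  deltas:
    - [[0, 0, -0.038], [-0.007, -0.21, 0], 1]
    - [[0, 0, -0.076], [-0.015, -0.42, 0], 1]
    - [[0, 0, -0.114], [-0.022, -0.63, 0], 1]
    - [[0, 0, -0.152], [-0.03, -0.844, 0], 1]
    - [[0, 0, -0.152], [-0.03, -0.844, 0], 1]
    - [[0, 0, -0.152], [-0.03, -0.844, 0], 1]

```text
time: 26.5
tool_pos: [0.4731, -0.3842, 0.1678]
tcp_rot: [-2.106, -2.33, -0.001]
wrist_force: [-0.3, 0.5, -2.0]
width: 0.315
```

move_arm:
  deltas:
    - [[0, 0, 0], [0, 0, -0.2], 1]
    - [[0, 0, 0], [0, 0, -0.4], 1]
    - [[0, 0, 0], [0, 0, -0.6], 1]
    - [[0, 0, 0], [0, 0, -0.8], 1]
    - [[0, 0, 0], [0, 0, -1], 1]
    - [[0, 0, 0], [0, 0, -1], 1]
    - [[0, 0, 0], [0, 0, -1], 1]

```text
time: 27.38
tool_pos: [0.4737, -0.3847, 0.0684]
tcp_rot: [2.106, 2.33, 0.0]
wrist_force: [-0.2, -0.4, -3.0]
width: 0.315
```

move_arm:
  deltas:
    - [[0, 0, 0], [0, 0, -0.1], 1]
    - [[0, 0, 0], [0, 0, -0.18], 1]
    - [[0, 0, 0], [0, 0, -0.22], 1]
    - [[0, 0, 0], [0, 0, -0.24], 1]
    - [[0, 0, 0], [0, 0, -0.25], 1]
    - [[0, 0, 0], [0, 0, -0.26], 1]
    - [[0, 0, 0], [0, 0, -0.265], 1]
    - [[0, 0, 0], [0, 0, -0.265], 1]

```text
time: 28.38
tool_pos: [0.4735, -0.3846, 0.042]
tcp_rot: [2.106, 2.331, 0.0]
wrist_force: [0.3, 0.1, -0.6]
width: 0.314
```

It's on the bench. I'll release it and back off.

move_arm:
  deltas:
    - [[0, 0, 0], [0, 0, 0], 0.2]
    - [[0, 0, 0], [0, 0, 0], 0]
    - [[0, 0, 0], [0, 0, 0], -0.5]
    - [[0, 0, 0], [0, 0, 0], -1]
    - [[0, 0, 0], [0, 0, 0], -1]
    - [[0, 0, 0], [0, 0, 0], -1]
    - [[0, 0, 0], [0, 0, 0], -1]
    - [[0, 0, 0], [0, 0, 0.1], -1]
    - [[0, 0, 0], [0, 0, 0.3], -1]
    - [[0, 0, 0], [0, 0, 0.6], -1]
    - [[0, 0, 0], [0, 0, 1], -1]

```text
time: 29.75
tool_pos: [0.473, -0.3842, 0.1433]
tcp_rot: [-2.106, -2.331, 0.0]
wrist_force: [0.6, -0.0, 0.4]
width: 1.0
```

move_arm:
  deltas:
    - [[0, 0, 0], [0, 0, 0.4], -1]
    - [[0, 0, 0], [0, 0.1, 0.8], -1]
    - [[0, 0, 0], [0, 0.4, 1], -1]
    - [[0, 0, 0], [0, 0.5, 1], -1]
    - [[0, 0, 0], [0, 0.5, 1], -1]

```text
time: 30.38
tool_pos: [0.4732, -0.3339, 0.2419]
tcp_rot: [2.105, 2.332, -0.0]
wrist_force: [0.4, 0.3, -0.1]
width: 1.0
```

```bash
python3 chk.py 11; python3 - <<'E'
from h import *
c,p,d=snap("w11"); X=depthxyz(c,d)
a=np.load("pics/top0.npz")["p"].astype(int); b=np.load("pics/top11.npz")["p"].astype(int)
t=cv2.imread("pics/top11.png"); df=(abs(a-b).max(2)>60).astype(np.uint8)
for q in cv2.findContours(df,0,1)[0]:
    if cv2.contourArea(q)>15: cv2.rectangle(t,cv2.boundingRect(q),(0,0,255),1)
cv2.imwrite("pics/fin.png",np.hstack([cv2.resize(t,(400,300)),cv2.resize(p[:,:,::-1],(400,300))]))
g=p.astype(int); m=((g.max(2)-g.min(2)<30)&(g.min(2)>85)&(abs(X[...,2])<.03)).astype(np.uint8); m=cv2.morphologyEx(m,cv2.MORPH_OPEN,np.ones((3,3)))
for q in cv2.findContours(m,0,1)[0]:
    if cv2.contourArea(q)>2000: 
        M=np.zeros_like(m); cv2.drawContours(M,[q],-1,1,-1); print(rect(pix2plane(c,q.reshape(-1,2),.003)),"z",np.percentile(X[(M>0)&(m>0)][:,2],[5,50,95]))
E
```

```text
top plate [556.9 268.2 100.4 100.2  78. ]
scene plate [555.6 267.3 100.5 103.4  77.2]
[ 539.1 -378.3  159.1   55.8    5.7] z [0.00175216 0.0030046  0.00428149]
[ 730.3 -286.5  110.6   51.9   87.9] z [0.00285959 0.00412829 0.00541598]
```

```bash
python3 -c "
from workcell import order,status; print(order.finish_job()); print(status.read_state()['time'])"
```

```text
the job is handed in; nothing more can be done
None
the job is handed in; nothing more can be done
```

The plate is on the balance's two bars and the steel lifter lies flat on the bench, back where it started. I handed the job in at about 30.5 s of the 66 s allowed. I slid the blade in through the block's channel, lifted and carried the plate level, set it down gently and drew the blade straight out.

**Plate position:** its top is at 83 mm, as it should be when resting on the bars. Its centre is about 1.3 mm from the bars' centre in the top camera and about 0.6 mm in the scene camera.

**Squareness:** in the top camera the plate lines up with the bars to about 0.2°. The scene camera's plate angle moved from 78.5° to 77.2° between two checks, against 78° for the bars. I put that down to its coarse outline, because the top camera agreed both times.

**Lifter:** it lies at z = 3 mm along its whole blade, within 1 mm of its starting place. The gripper is open and clear of it.

**Depth disagreement:** a first check of the plate's tilt on the blade read about -8°. With stray depth readings removed it came to about 0.1°, and the plate's edges also showed it level.

**Not checked:** the last overall picture went past the viewing limit, so I didn't compare the other objects before and after. The planned path kept the arm above or away from them, and the readings after each move showed no unexpected force.

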